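Tap the jammed key-safe front home

ROBOT

A 6-joint arm with a two-finger parallel gripper is mounted at the origin on the work surface. World frame = base frame: x ahead of the robot, y to its left, z up, the work surface at z = 0. Lengths are in m, angles in rad, forces in N, time in s.
With the tool pointing down it reaches from about 0.375 to 0.75 m from the base axis. Payload 9 kg.
Tool frame: the origin (TCP) lies on the centre line of the jaws, within the pads' length; the fingertips stand 22 mm ahead of it and the grasp point (between the pads) lies 3 mm ahead of it (tips_ahead is the distance from the TCP to the fingertips, in m); z points along the fingers, y is the direction in which the jaws open and shut (so a half turn about z gives the same grasp; the last joint's range is limited). The gripper opens to 85 mm and grips with 20 to 120 N. Pads are 22 mm wide; open, the fingers measure 114 mm over their backs; the gripper's body (76 mm by 85 mm) begins 54 mm behind the grasp point. The pads swing forward as they close: fully open they stand 13 mm farther back than shut.
Start: joints at [-1.412, 0.104, 0.097, 1.564, 0, 1.353], TCP at [0.221, -0.558, 0.253] pointing down, gripper open.
Joint ranges: [-2.99, 2.99], [-0.84, 1.86], [-1.1, 1.16], [-1.84, 2.11], [-1.51, 1.56], [-3.14, 3.14]. Speed limits (rad/s): [2.22, 2.22, 2.57, 3.14, 3.14, 3.14].

INTERFACE

Orientations are given as a unit quaternion [x, y, z, w].
In Python, from plant import * gives the robot as it stands.
- The arm moves only by the tool play_rows, never from a script. Its argument "targets" is a list of rows, each a list of 7 numbers: the turn, a rotation vector about the world's x, y, z in rad, then the shift along the world's x, y, z in m, then the closure in counts, from 0 (fully open) to 255 (shut). In form: [[wx, wy, wz, x, y, z, claw], ...]. A call has 1 to 8 rows; each row shifts and turns the commanded pose from where the row before left it; what a row does not reach is not made up. A row lasts 1/10 s, in which the tool goes at most 50 mm and 8.59 degrees, less where a joint would pass 70% of its speed; a pose out of reach is approached as far as the arm can. A call is refused whole if a number of a shift passes 0.05 or a number of a turn 0.15, either way. A call with a gripper value outside its range is refused whole. The fingers move at their own pace and stop on an object; the grip force is fixed at half the most. Time passes only in rows, so rows that do not move let the fingers close. It gives the time, the measured TCP pose, the force and the opening at its end, in the units of the state.
- observe(): the state, without advancing time (a new reading comes with each control period).
- camera(name): name is "scene" or "top"; returns the picture (420x560x3 uint8, blue, green, red); there is no depth.
- camera_params(name): a dict with "K" (3x3 intrinsics, pixels), "eye" and "rotation" of the camera in the world. Camera axes: x right, y down, z forward; pixel columns grow to the right and rows downward; lengths in m; the calibration is good to about 2 mm. A picture is of the moment at which its call begins. camera_params takes no time and is no camera call.
- finish_job(): hands the job in, once; it reports no verdict.
Trained networks look in the newest picture that a camera, given by its name, has taken for a name from the list of things; names that differ only in an ending like _2 or _b are one class to them, and where a whole thing is asked for, a point or a joint stands for the part that bears it (a point fixed in the world has none). Each returns a list of dicts, best first, with "confidence" (0 to 1); they miss things now and then, are a little off and sometimes report something else, mostly with a low value. They report only what shows in the picture. A call takes as long as a camera call. They do not tell look-alikes from the thing itself.
- cut_out(camera, query): "mask" (420x560 bool, what is visible of it) and "position" ([column, row] in pixels, amid what is visible of it).
The state is a dict: "time_s": time; "qpos": joint angles; "joint_velocities": joint speeds; "tau": joint torques, N m; "tool_pos": TCP position; "tcp_rot": TCP orientation; "contact_force": force on the tool from outside, world axes, zero at the start; "wrist_torque": the same for the moment, N m; "opening": finger opening in m.
Only numpy, scipy, OpenCV 4.12 (cv2) and the standard library are available. Lean on these libraries where they do the work, as an engineer would, in place of code of your own. Each camera call takes 0.05 s, during which the arm holds its last target. There are 200 camera calls.

TASK

The steel front of the small key safe has jammed part-way down in its guides: take the rubber mallet out of its stand and, with the mallet only, work the front down with light taps or presses on its two red pads, left and right in turn and never with more than 22 N, until both ends sit fully home on the sill. To make sure it is seated, lift off and press once more on the left pad and then on the right one, firmly, with 13 to 22 N each. Then stand the mallet back upright in the hole of its stand, let go, and leave the things lying about where they are.

Things in the scene. Friction and masses are not known exactly. Their poses are not given: they have to be found in the camera images.
- key_safe: fixed key safe, a grey box with a cherry top, 110 mm deep, 146 mm wide, 100 mm tall. Origin: on the table, under the middle of the box's front face; x into the safe, y to its left end (robot's left), z up. Before it (x -28 to -2 mm) stand two guide posts 100 mm tall, inner faces 120 mm apart, and a sill 12 mm high. A brass knob on the left side sticks out 26 mm; not used.
- pad_left: LEFT red tap pad of the steel front (x -15, y +40 mm of key_safe); origin: centre of its top face. 16 mm (x) by 14 mm (y), 14 mm tall, on the 18 by 116 mm top flange of the front; nothing stands beside or above it. When this end is fully home its top is about 112 mm above the table (110.5 to 113; the sill differs a little each time), at the start 8 to 18 mm higher.
- pad_right: RIGHT red tap pad (x -15, y -40 mm of key_safe), the same otherwise. Pressed slowly (10 to 15 mm/s), a free end sinks steadily at about 12 to 13 N, while a caught end, or one already home, stops the mallet and the force climbs steeply.
- front: the steel front; origin in its middle, 50 mm below the pad tops. It slides down stiffly and can cock sideways by at most 0.03 rad (one pad 2.4 mm below the other). Press one pad: that end alone sinks and stays. Cocked to the limit it is caught (gives only above about 23 N, too much): the other pad must be pressed. The middle takes 23 N too. Each end stops on the sill.
- mallet_grip (a point): loose in-line mallet, 0.16 kg, standing upright with its head down in the hole of its stand: a round rubber head 28 mm across and 36 mm tall, and above it a round wooden handle 20 mm across and 92 mm tall; 128 mm overall. This point is on its axis in the handle, 85 mm above the flat tapping face under the head; z points up along the handle. Grip the handle here from above.
- mallet_face (a point): centre of the flat round tapping face (28 mm across) on the underside of the mallet's head
- stand_hole0 (a point): centre of the mouth of the hole in the mallet's stand, 18 mm above the table. The stand is a fixed cherry block 75 x 75 x 18 mm; the hole is 34 mm across and 12 mm deep, so the mallet's face rests 6 mm above the table.
- pen_pot: fixed navy pen pot, 70 mm across, pens up to 120 mm high, origin under its centre; not used
- key_fob: loose navy rubber key fob, 50 x 30 x 8 mm; leave alone
- iron_key: loose iron key, 80 mm long, 8 mm thick; leave alone
- padlock: loose chrome mini padlock lying flat, 56 x 30 x 14 mm; leave alone
- paperweight: loose pale blue glass marble paperweight, 56 mm across, 47 mm tall; leave alone
- mallet: the mallet as a whole; origin at the centre of its tapping face, z up along the handle
There are look-alikes about, which are no part of the job. Leave any green or purple look-alike of the mallet alone. Of the things that look like the key_safe, take the one that is farthest to the robot's left at the start.

How it is judged:
On the way, in this order (a step that is already met when the one before it is completed fails the run):
1. the mallet is lifted out of its stand (z of mallet_face in the frame of stand_hole0 above 0.02 m), for 0.2 s.
2. both ends of the steel front are fully home (pads no more than 2.5 mm above 112 mm) and the mallet is off them (z of each of pad_left, pad_right in the frame of key_safe below 0.1145 m and contact force between mallet and front below 0.5 N), for 0.2 s.
3. then the left pad is pressed firmly, with 13 N or more (z of each of pad_left, pad_right in the frame of key_safe below 0.1145 m and contact force between mallet and pad_left above 13 N), for 0.05 s.
4. then the right pad is pressed firmly, with 13 N or more (z of each of pad_left, pad_right in the frame of key_safe below 0.1145 m and contact force between mallet and pad_right above 13 N), for 0.05 s.
At the end, for the whole second after the job is handed in: Both red pads are home (tops at most 114.5 mm above the table); the mallet stands upright (within 0.12 rad), at rest, on the floor of the hole in its stand, released (z of each of pad_left, pad_right in the frame of key_safe below 0.1145 m and horizontal distance between mallet_face and stand_hole0 below 0.006 m and z of mallet_face in the frame of stand_hole0 below -0.009 m and angle between mallet_grip's own z axis and vertical below 0.12 rad and linear speed of mallet below 0.02 m/s); the robot touches nothing.
It fails at once if the steel front is tapped or pressed with more than 22 N (contact force between front and mallet above 22 N).
It fails at once if the hand or arm, rather than the mallet, pushes the front (contact force between front and the fingers above 1 N or contact force between front and the arm above 1 N).
It fails at once if a bystander is disturbed (moved more than 12 mm) (distance of any of key_fob, iron_key, padlock, paperweight from where it was at the start of the episode above 0.012 m).
It also fails if it takes over 72 s, if anything falls off the work surface, if the arm or the gripper's body presses on something with over 40 N, if the wrist force passes 120 N, or if a joint passes its speed limit or range.

## Working session

There is one attempt and no reset: what is moved stays moved. The work goes in short steps, Python scripts to look and compute and a tool call to move; the robot and the scene stay as the last step left them, time stands still between calls to the robot, and variables do not carry over. Pictures are saved under pics/ and viewed, about 8 in all and at most 12, crops included, and the job is handed in when it is done.

Besides the shell and the picture viewer there is one more tool, called after ">>>" in YAML: its name, and indented under it one key for each argument. play_rows: Moves the arm, as the interface text tells. Its arguments: {"type":"object","properties":{"targets":{"type":"array"}},"required":["targets"]}

```bash
mkdir -p pics; ls; cat > h.py <<'E'
from plant import *
import numpy as np, cv2
def ray(cam,px):
    p=camera_params(cam);K=np.array(p["K"]);R=np.array(p["rotation"])
    d=R@np.linalg.inv(K)@np.array([px[0],px[1],1.]);return np.array(p["eye"]),d/np.linalg.norm(d)
def at_z(cam,px,z):
    e,d=ray(cam,px);return e+d*(z-e[2])/d[2]
def proj(cam,X):
    p=camera_params(cam);c=np.array(p["K"])@np.array(p["rotation"]).T@(np.array(X)-np.array(p["eye"]));return c[:2]/c[2]
def tri(p1,p2):
    e1,d1=ray("scene",p1);e2,d2=ray("top",p2)
    A=np.stack([d1,-d2],1);s=np.linalg.lstsq(A,e2-e1,rcond=None)[0]
    a=e1+s[0]*d1;b=e2+s[1]*d2;return (a+b)/2,np.linalg.norm(a-b)
E
python3 - <<'E'
from h import *
for c in("scene","top"):
    cv2.imwrite(f"pics/{c}0.png",camera(c))
    p=camera_params(c);print(c,np.round(p["eye"],3),np.round(p["rotation"],3).tolist(),np.round(p["K"],1).tolist())
    for q in("mallet","key_safe","pad_left","pad_right","stand_hole0","mallet_grip"):
        print(q,[(np.round(r["position"]).tolist(),round(r["confidence"],2),int(r["mask"].sum())) for r in cut_out(c,q)][:5])
print(observe())
E
```

```text
pics
scene [0.715 0.421 0.824] [0.22, 0.929, -0.29, -0.061] [[399.1, 0.0, 282.6], [0.0, 399.1, 210.4], [0.0, 0.0, 1.0]]
mallet [([404.0, 303.0], 0.66, 449), ([312.0, 345.0], 0.63, 399), ([369.0, 328.0], 0.56, 410), ([313.0, 190.0], 0.3, 223)]
key_safe [([299.0, 111.0], 0.88, 3672), ([250.0, 246.0], 0.84, 5442)]
pad_left [([281.0, 231.0], 0.56, 53)]
pad_right [([298.0, 79.0], 0.53, 24)]
stand_hole0 [([357.0, 345.0], 0.76, 1175)]
mallet_grip [([406.0, 302.0], 0.97, 422), ([313.0, 350.0], 0.78, 343), ([366.0, 331.0], 0.75, 410)]
top [ 0.338 -0.016  0.923] [-0.699, 0.708, -0.067, 0.069] [[384.3, 0.0, 277.9], [0.0, 384.3, 209.6], [0.0, 0.0, 1.0]]
mallet [([150.0, 227.0], 0.85, 327), ([165.0, 184.0], 0.82, 253), ([159.0, 273.0], 0.66, 241)]
key_safe [([430.0, 304.0], 0.82, 5804), ([274.0, 174.0], 0.7, 4588)]
pad_left [([259.0, 195.0], 0.45, 57), ([433.0, 338.0], 0.41, 62)]
pad_right [([467.0, 319.0], 0.64, 70), ([294.0, 190.0], 0.54, 55)]
stand_hole0 [([164.0, 238.0], 0.71, 732), ([319.0, 270.0], 0.27, 267), ([150.0, 226.0], 0.24, 270)]
mallet_grip [([158.0, 270.0], 0.73, 294), ([164.0, 186.0], 0.58, 345), ([148.0, 226.0], 0.56, 274)]
{'time_s': 0.7, 'qpos': array([-1.41170472e+00,  1.04082437e-01,  9.73246076e-02,  1.56391680e+00,
        8.75968993e-06,  1.35308960e+00]), 'joint_velocities': array([-1.71408828e-04,  1.13401965e-05, -4.87248470e-04,  1.27334861e-03,
        3.06238847e-04, -1.28983354e-03]), 'tau': array([-3.98479824e-04, -5.56635261e+01,  5.03678012e+01,  8.98839171e-04,
       -2.18513392e-04,  2.95552042e-06]), 'tool_pos': array([ 0.22077982, -0.55793783,  0.25335453]), 'tcp_rot': array([9.82305306e-01, 1.87286630e-01, 2.59484875e-06, 6.09523971e-05]), 'contact_force': array([ 0.1373189 , -0.39006536,  1.02677767]), 'wrist_torque': array([ 0.05611268, -0.00926703, -0.02948529]), 'opening': 0.08562078763824645}
```

```bash
sed -i 's/^import numpy as np, cv2/import numpy as np, cv2\nfrom scipy.spatial.transform import Rotation as Ro/; s/R=np.array(p\["rotation"\])/R=Ro.from_quat(p["rotation"]).as_matrix()/; s/np.array(p\["rotation"\]).T/Ro.from_quat(p["rotation"]).as_matrix().T/' h.py
python3 - <<'E'
from h import *
a=cv2.imread("pics/scene0.png");b=cv2.imread("pics/top0.png")
cv2.imwrite("pics/s1.png",cv2.resize(a,(800,600)));cv2.imwrite("pics/t1.png",cv2.resize(b,(800,600)))
for p in [(404,303),(312,345),(369,328)]:
    print(p,[(q,np.round(tri(p,q)[0],3).tolist(),round(tri(p,q)[1],3)) for q in [(150,227),(165,184),(159,273)]])
E
```

```text
(404, 303) [((150, 227), [0.438, 0.261, 0.161], np.float64(0.049)), ((165, 184), [0.49, 0.245, 0.231], np.float64(0.122)), ((159, 273), [0.368, 0.254, 0.045], np.float64(0.003))]
(312, 345) [((150, 227), [0.523, 0.264, 0.014], np.float64(0.109)), ((165, 184), [0.575, 0.247, 0.051], np.float64(0.007)), ((159, 273), [0.463, 0.252, -0.068], np.float64(0.199))]
(369, 328) [((150, 227), [0.469, 0.271, 0.073], np.float64(0.003)), ((165, 184), [0.521, 0.253, 0.145], np.float64(0.084)), ((159, 273), [0.398, 0.264, -0.053], np.float64(0.071))]
```

View pics/s1.png

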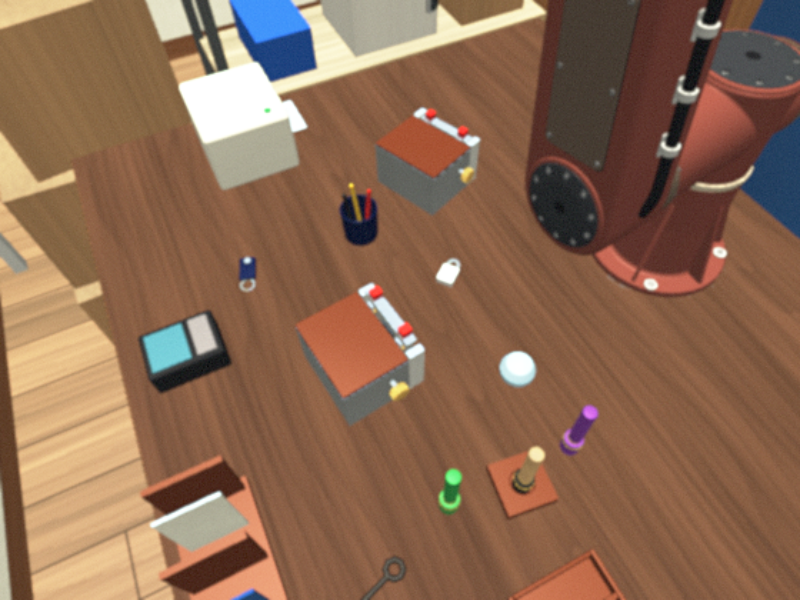

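View pics/t1.png

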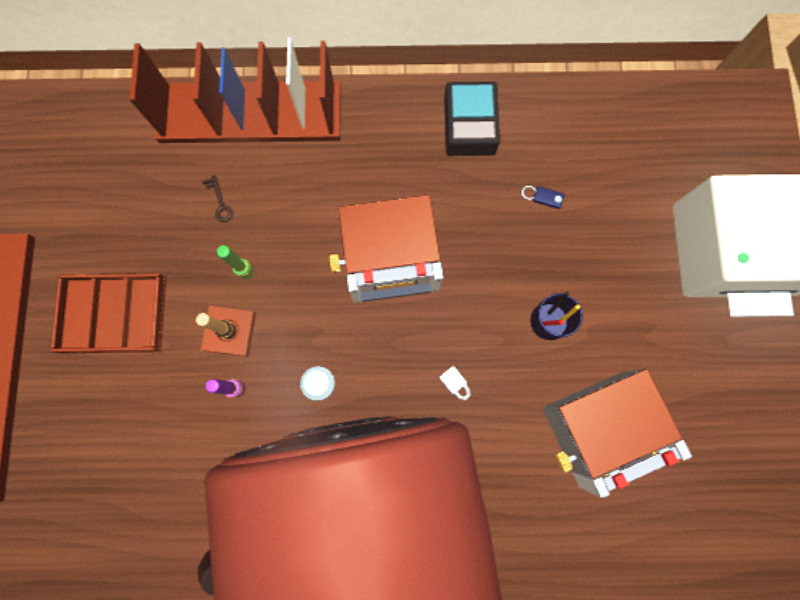

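Scene picture (800x600): mallet candidates are green (452,490), natural wood in the cherry stand (525,470), purple (580,430) – the wooden one is it. Safes at (360,345) and (430,160); in the top picture the target is the one at (390,245), farther left (+y), the other being at (620,430).

```bash
python3 - <<'E'
from h import *
a=cv2.imread("pics/scene0.png");b=cv2.imread("pics/top0.png")
def crop(im,x,y,w=100,h=75): return cv2.resize(im[y:y+h,x:x+w],(400,300),interpolation=cv2.INTER_CUBIC)
cv2.imwrite("pics/m1.png",np.vstack([np.hstack([crop(a,215,190),crop(b,228,155)]),np.hstack([crop(a,325,300),crop(b,125,195)])]))
for n,im,(x,y,w,h) in(("s",a,(215,190,100,75)),("t",b,(228,155,100,75))):
    hsv=cv2.cvtColor(im,cv2.COLOR_BGR2HSV).astype(int)
    m=(((hsv[...,0]<4)|(hsv[...,0]>174))&(hsv[...,1]>190)&(hsv[...,2]>150)).astype(np.uint8)
    k=np.zeros_like(m);k[y:y+h,x:x+w]=m[y:y+h,x:x+w]
    N,l,st,ce=cv2.connectedComponentsWithStats(k)
    for i in range(1,N):
        if st[i,4]>10: print(n,st[i],ce[i].round(1))
E
```

```text
s [260 203   8   6  24] [263.1 205.3]
s [280 230   8   5  20] [283.3 232. ]
```

View pics/m1.png

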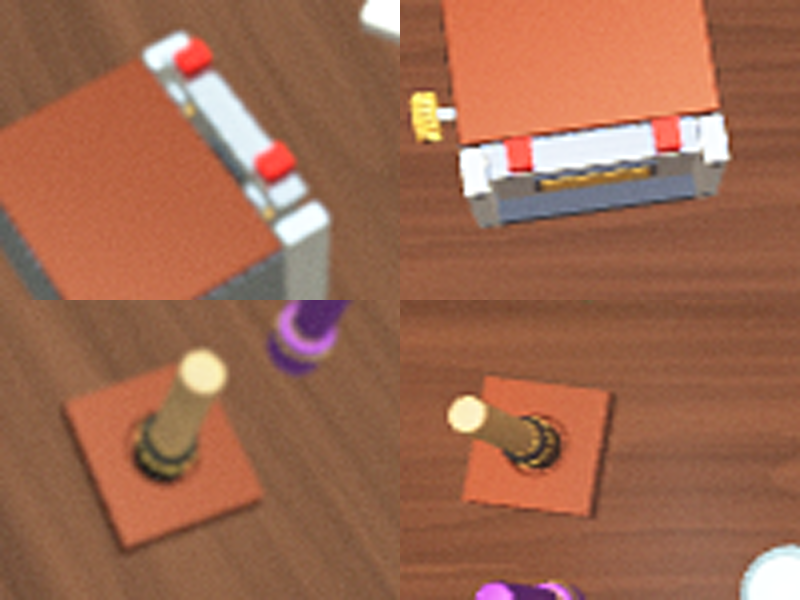

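Crops: natural wooden mallet in the cherry stand is confirmed (top of handle at scene (375,318), top view (142,223)); both pads visible, left one is the nearer to the brass knob.

```bash
python3 - <<'E'
from h import *
S=lambda cx,cy,x0,y0:(x0+cx/4-.4,y0+cy/4-.4)
s=lambda cx,cy:S(cx,cy,215,190); t=lambda cx,cy:S(cx-400,cy,228,155)
s2=lambda cx,cy:S(cx,cy-300,325,300); t2=lambda cx,cy:S(cx-400,cy-300,125,195)
P=lambda n,v:print(n,np.round(v[0],4),round(v[1],4))
P("mtop",tri(s2(203,373),t2(468,414)))
cs=[]
for a,b in [((65,405),(463,500)),((65,405),(484,376)),((127,550),(484,376)),((262,497),(613,393)),((127,550),(613,393))]:
    P(("corner",a,b),tri(s2(*a),t2(*b)))
print("stand top",[at_z("top",t2(*c),.018).round(4)[:2].tolist() for c in [(484,376),(613,393),(594,516),(463,500)]])
print("scene",[at_z("scene",s2(*c),.018).round(4)[:2].tolist() for c in [(65,405),(127,550),(262,497)]])
L=tri(s(280,243),t(459,142));R=tri(s(143,57),t(718,108));P("boxL",L);P("boxR",R)
print([at_z("top",t(*c),.1).round(4)[:2].tolist() for c in [(459,142),(718,108)]],[at_z("scene",s(*c),.1).round(4)[:2].tolist() for c in [(280,243),(143,57)]])
d=(L[0]-R[0]);print("yaw",np.arctan2(-d[0],d[1]))
P("padL",tri(s(275,157),t(519,146)));P("padR",tri(s(192,52),t(665,126)))
E
```

```text
mtop [0.4678 0.2712 0.1285] 0.0
('corner', (65, 405), (463, 500)) [0.4704 0.2661 0.0661] 0.0987
('corner', (65, 405), (484, 376)) [0.5076 0.2611 0.1021] 0.038
('corner', (127, 550), (484, 376)) [0.5095 0.304  0.0141] 0.0003
('corner', (262, 497), (613, 393)) [0.4681 0.2707 0.0079] 0.1054
('corner', (127, 550), (613, 393)) [ 0.5001  0.2717 -0.0907] 0.0482
stand top [[0.5087, 0.3027], [0.4973, 0.225], [0.4239, 0.2335], [0.4344, 0.3112]]
scene [[0.5006, 0.23], [0.5106, 0.3045], [0.4377, 0.3128]]
boxL [0.5437 0.0628 0.0998] 0.0014
boxR [ 0.5602 -0.0795  0.0979] 0.0021
[[0.5431, 0.0632], [0.5605, -0.08]] [[0.5443, 0.0624], [0.5599, -0.0773]]
yaw 0.11527431007434505
padL [0.5321 0.0295 0.1286] 0.0032
padR [ 0.5422 -0.0486  0.1298] 0.0019
```

```bash
python3 - <<'E'
from h import *
o=observe();p=o["tool_pos"];r0,a0=np.hypot(p[0],p[1]),np.arctan2(p[1],p[0])
g=np.array([.4677,.2705]);r1,a1=np.hypot(*g),np.arctan2(g[1],g[0])
R=Ro.from_quat(o["tcp_rot"]).as_matrix();yaw=np.arctan2(R[1,0],R[0,0]);print(yaw,np.pi-yaw)
N=24;c=p[:2].copy()
for k in range(1,N+1):
    s=k/N;r=r0+(r1-r0)*s;a=a0+(a1-a0)*s
    d=np.round(np.array([r*np.cos(a),r*np.sin(a)])-c,3);c+=d
    print([0,0,round((np.pi-yaw)/N,4),*d.tolist(),0,0],end=",")
    if k%8==0:print()
E
```

```text
0.37679833493093146 2.7647943186588617
[0, 0, np.float64(0.1152), 0.038, 0.019, 0, 0],[0, 0, np.float64(0.1152), 0.037, 0.023, 0, 0],[0, 0, np.float64(0.1152), 0.035, 0.024, 0, 0],[0, 0, np.float64(0.1152), 0.032, 0.027, 0, 0],[0, 0, np.float64(0.1152), 0.031, 0.029, 0, 0],[0, 0, np.float64(0.1152), 0.029, 0.031, 0, 0],[0, 0, np.float64(0.1152), 0.026, 0.033, 0, 0],[0, 0, np.float64(0.1152), 0.023, 0.034, 0, 0],
[0, 0, np.float64(0.1152), 0.021, 0.036, 0, 0],[0, 0, np.float64(0.1152), 0.018, 0.037, 0, 0],[0, 0, np.float64(0.1152), 0.015, 0.039, 0, 0],[0, 0, np.float64(0.1152), 0.013, 0.039, 0, 0],[0, 0, np.float64(0.1152), 0.009, 0.039, 0, 0],[0, 0, np.float64(0.1152), 0.007, 0.04, 0, 0],[0, 0, np.float64(0.1152), 0.004, 0.041, 0, 0],[0, 0, np.float64(0.1152), 0.001, 0.04, 0, 0],
[0, 0, np.float64(0.1152), -0.002, 0.04, 0, 0],[0, 0, np.float64(0.1152), -0.005, 0.039, 0, 0],[0, 0, np.float64(0.1152), -0.008, 0.039, 0, 0],[0, 0, np.float64(0.1152), -0.01, 0.039, 0, 0],[0, 0, np.float64(0.1152), -0.013, 0.037, 0, 0],[0, 0, np.float64(0.1152), -0.016, 0.036, 0, 0],[0, 0, np.float64(0.1152), -0.018, 0.034, 0, 0],[0, 0, np.float64(0.1152), -0.02, 0.033, 0, 0],
```

>>> play_rows:
  targets:
    - [0,0,0.1152,0.038,0.019,0,0]
    - [0,0,0.1152,0.037,0.023,0,0]
    - [0,0,0.1152,0.035,0.024,0,0]
    - [0,0,0.1152,0.032,0.027,0,0]
    - [0,0,0.1152,0.031,0.029,0,0]
    - [0,0,0.1152,0.029,0.031,0,0]
    - [0,0,0.1152,0.026,0.033,0,0]
    - [0,0,0.1152,0.023,0.034,0,0]

```text
time_s: 1.5
tool_pos: [0.4728, -0.3365, 0.2533]
tcp_rot: [0.795, 0.606, 0.0, 0.0]
contact_force: [0.7, -1.1, -0.9]
opening: 0.0854
```

>>> play_rows:
  targets:
    - [0,0,0.1152,0.021,0.036,0,0]
    - [0,0,0.1152,0.018,0.037,0,0]
    - [0,0,0.1152,0.015,0.039,0,0]
    - [0,0,0.1152,0.013,0.039,0,0]
    - [0,0,0.1152,0.009,0.039,0,0]
    - [0,0,0.1152,0.007,0.04,0,0]
    - [0,0,0.1152,0.004,0.041,0,0]
    - [0,0,0.1152,0.001,0.04,0,0]

```text
time_s: 2.3
tool_pos: [0.5599, -0.0252, 0.2533]
tcp_rot: [0.442, 0.897, 0.0, 0.0]
contact_force: [0.9, 0.7, 0.4]
opening: 0.0854
```

>>> play_rows:
  targets:
    - [0,0,0.1152,-0.002,0.04,0,0]
    - [0,0,0.1152,-0.005,0.039,0,0]
    - [0,0,0.1152,-0.008,0.039,0,0]
    - [0,0,0.1152,-0.01,0.039,0,0]
    - [0,0,0.1152,-0.013,0.037,0,0]
    - [0,0,0.1152,-0.016,0.036,0,0]
    - [0,0,0.1152,-0.018,0.034,0,0]
    - [0,0,0.1152,-0.02,0.033,0,0]

```text
time_s: 3.1
tool_pos: [0.467, 0.2714, 0.2534]
tcp_rot: [-0.002, 1.0, 0.0, 0.0]
contact_force: [0.1, 0.7, -0.7]
opening: 0.085
```

>>> play_rows:
  targets:
    - [0,0,0,0,0,0,0]
    - [0,0,0,0,0,0,0]

```text
time_s: 3.3
tool_pos: [0.4675, 0.2707, 0.2535]
tcp_rot: [-0.001, 1.0, -0.0, 0.0]
contact_force: [0.4, 0.1, -0.0]
opening: 0.0854
```

>>> play_rows:
  targets:
    - [0,0,0,0,0,-0.04,0]
    - [0,0,0,0,0,-0.04,0]
    - [0,0,0,0,0,-0.03,0]
    - [0,0,0,0,0,-0.02,0]
    - [0,0,0,0,0,-0.015,0]
    - [0,0,0,0,0,-0.0135,0]
    - [0,0,0,0,0,0,0]
    - [0,0,0,0,0,0,0]

```text
time_s: 4.1
tool_pos: [0.4682, 0.27, 0.0955]
tcp_rot: [0.0, 1.0, 0.0, 0.0]
contact_force: [-0.3, 1.1, 0.2]
opening: 0.0854
```

```bash
python3 - <<'E'
from h import *
a=camera("scene");b=camera("top")
def crop(im,x,y,w=100,h=75): return cv2.resize(im[y:y+h,x:x+w],(400,300),interpolation=cv2.INTER_CUBIC)
cv2.imwrite("pics/g1.png",np.hstack([crop(a,325,290),crop(b,120,190)]))
print(observe()["tool_pos"])
E
```

```text
[0.46859957 0.27022476 0.09609023]
```

View pics/g1.png

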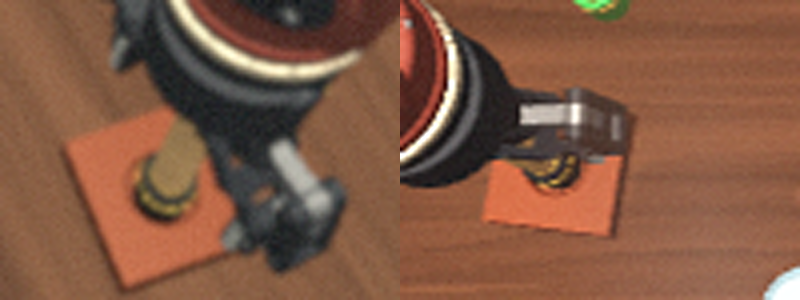

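The mallet stands between the fingers (head at scene crop (160,190)), the near finger clear of it. Closing.

>>> play_rows:
  targets:
    - [0,0,0,0,0,0,255]
    - [0,0,0,0,0,0,255]
    - [0,0,0,0,0,0,255]
    - [0,0,0,0,0,0,255]
    - [0,0,0,0,0,0,255]
    - [0,0,0,0,0,0,255]
    - [0,0,0,0,0,0,255]

```text
time_s: 4.9
tool_pos: [0.4679, 0.2702, 0.0951]
tcp_rot: [-0.0, 1.0, 0.0, 0.0]
contact_force: [-0.3, -0.1, 2.0]
opening: 0.0186
```

>>> play_rows:
  targets:
    - [0,0,0,0,0,0,255]
    - [0,0,0,0,0,0,255]
    - [0,0,0,0,0,0,255]

```text
time_s: 5.2
tool_pos: [0.4679, 0.2702, 0.0951]
tcp_rot: [-0.0, 1.0, 0.0, 0.0]
contact_force: [0.7, 1.3, 3.4]
opening: 0.0186
```

>>> play_rows:
  targets:
    - [0,0,0,0,0,0.015,255]
    - [0,0,0,0,0,0.02,255]
    - [0,0,0,0,0,0.03,255]
    - [0,0,0,0,0,0.03,255]
    - [0,0,0,0,0,0.03,255]
    - [0,0,0,0,0,0.02,255]
    - [0,0,0,0,0,0.01,255]
    - [0,0,0,0,0,0,255]

```text
time_s: 6.0
tool_pos: [0.4682, 0.2702, 0.2512]
tcp_rot: [0.0, 1.0, 0.0, 0.001]
contact_force: [0.6, 0.3, -1.3]
opening: 0.0184
```

>>> play_rows:
  targets:
    - [0,0,0,0.005,-0.018,0,255]
    - [0,0,0,0.01,-0.036,0,255]
    - [0,0,0,0.01,-0.036,0,255]
    - [0,0,0,0.01,-0.036,0,255]
    - [0,0,0,0.01,-0.036,0,255]
    - [0,0,0,0.01,-0.036,0,255]
    - [0,0,0,0.005,-0.024,0,255]
    - [0,0,0,0.0045,-0.018,0,255]

```text
time_s: 6.8
tool_pos: [0.5318, 0.0283, 0.248]
tcp_rot: [0.001, 1.0, 0.0, -0.001]
contact_force: [-0.3, 0.2, -1.3]
opening: 0.0186
```

>>> play_rows:
  targets:
    - [0,0,0,0,0,0,255]
    - [0,0,0,0,0,0,255]
    - [0,0,0,0,0,0,255]

```text
time_s: 7.1
tool_pos: [0.5318, 0.0309, 0.2492]
tcp_rot: [-0.0, 1.0, 0.0, -0.001]
contact_force: [-0.3, -0.2, -1.9]
opening: 0.0186
```

```bash
python3 - <<'E'
from h import *
a=camera("scene");b=camera("top")
def crop(im,x,y,w=120,h=90): return cv2.resize(im[y:y+h,x:x+w],(400,300),interpolation=cv2.INTER_CUBIC)
cv2.imwrite("pics/g2.png",np.hstack([crop(a,215,165),crop(b,208,140)]))
for k in range(6):
    camera("top");o=observe();print(o["tool_pos"].round(4),o["contact_force"].round(1))
E
```

```text
[0.5321 0.0309 0.2497] [ 0.8 -0.  -1.6]
[0.5322 0.0308 0.2498] [-0.3  0.6 -1.1]
[0.5322 0.0306 0.2498] [ 0.6 -0.5 -1.2]
[0.5322 0.0305 0.2499] [-1.6 -0.5 -1.7]
[0.5323 0.0304 0.2499] [-0.2  0.1 -2.3]
[0.5323 0.0303 0.2499] [ 0.2 -0.5 -2.8]
```

View pics/g2.png

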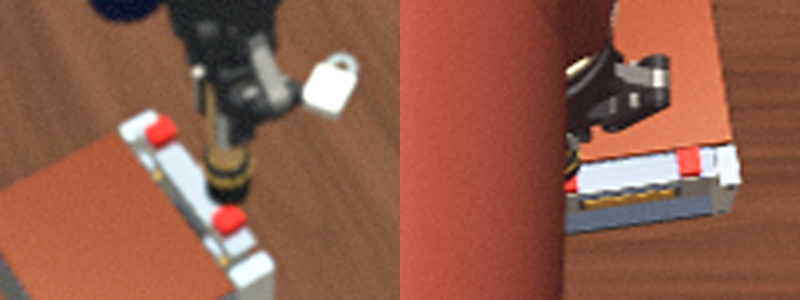

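>>> play_rows:
  targets:
    - [0,0,0,0,0,-0.01,255]
    - [0,0,0,0,0,-0.01,255]
    - [0,0,0,0,0,-0.005,255]
    - [0,0,0,0,0,-0.001,255]
    - [0,0,0,0,0,-0.001,255]
    - [0,0,0,0,0,0,255]

```text
time_s: 8.1
tool_pos: [0.5323, 0.03, 0.223]
tcp_rot: [0.0, 1.0, 0.0, 0.0]
contact_force: [0.0, -1.0, -1.0]
opening: 0.0186
```

>>> play_rows:
  targets:
    - [0,0,0,0,0,-0.001,255]
    - [0,0,0,0,0,-0.001,255]

```text
time_s: 8.3
tool_pos: [0.5324, 0.03, 0.2211]
tcp_rot: [0.0, 1.0, -0.0, 0.0]
contact_force: [-0.0, -0.5, -0.4]
opening: 0.0185
```

>>> play_rows:
  targets:
    - [0,0,0,0,0,-0.001,255]

```text
time_s: 8.4
tool_pos: [0.5324, 0.03, 0.2199]
tcp_rot: [0.0, 1.0, 0.0, 0.0]
contact_force: [-0.1, 0.0, -2.0]
opening: 0.0186
```

>>> play_rows:
  targets:
    - [0,0,0,0,0,-0.001,255]

```text
time_s: 8.5
tool_pos: [0.5323, 0.0301, 0.2188]
tcp_rot: [0.0, 1.0, 0.0, 0.0]
contact_force: [-0.9, -0.0, -2.2]
opening: 0.0182
```

>>> play_rows:
  targets:
    - [0,0,0,0,0,-0.001,255]

```text
time_s: 8.6
tool_pos: [0.5323, 0.0301, 0.2178]
tcp_rot: [0.0, 1.0, 0.0, 0.0]
contact_force: [-0.1, -1.1, -1.2]
opening: 0.0189
```

>>> play_rows:
  targets:
    - [0,0,0,0,0,-0.001,255]

```text
time_s: 8.7
tool_pos: [0.5323, 0.0301, 0.2167]
tcp_rot: [0.0, 1.0, 0.0, 0.0]
contact_force: [1.1, 0.5, -2.0]
opening: 0.0183
```

>>> play_rows:
  targets:
    - [0,0,0,0,0,-0.001,255]

```text
time_s: 8.8
tool_pos: [0.5323, 0.0301, 0.2157]
tcp_rot: [-0.0, 1.0, 0.0, -0.0]
contact_force: [0.8, 0.3, -2.0]
opening: 0.0188
```

>>> play_rows:
  targets:
    - [0,0,0,0,0,-0.001,255]

```text
time_s: 8.9
tool_pos: [0.5324, 0.0301, 0.2152]
tcp_rot: [-0.0, 1.0, 0.0, 0.0]
contact_force: [-1.2, 1.1, 5.5]
opening: 0.0183
```

>>> play_rows:
  targets:
    - [0,0,0,0,0,-0.001,255]

```text
time_s: 9.0
tool_pos: [0.5325, 0.0303, 0.2146]
tcp_rot: [-0.0, 1.0, 0.0, 0.001]
contact_force: [-2.0, 2.8, 6.7]
opening: 0.0189
```

>>> play_rows:
  targets:
    - [0,0,0,0,0,-0.001,255]

```text
time_s: 9.1
tool_pos: [0.5325, 0.0305, 0.2139]
tcp_rot: [-0.0, 1.0, 0.001, 0.001]
contact_force: [-1.4, 4.2, 8.0]
opening: 0.0182
```

>>> play_rows:
  targets:
    - [0,0,0,0,0,-0.001,255]

```text
time_s: 9.2
tool_pos: [0.5326, 0.0308, 0.2131]
tcp_rot: [-0.0, 1.0, 0.001, 0.001]
contact_force: [-2.3, 3.9, 8.2]
opening: 0.0185
```

>>> play_rows:
  targets:
    - [0,0,0,0,0,-0.001,255]

```text
time_s: 9.3
tool_pos: [0.5326, 0.0309, 0.2122]
tcp_rot: [-0.0, 1.0, 0.001, 0.001]
contact_force: [-3.3, 5.1, 9.7]
opening: 0.0186
```

>>> play_rows:
  targets:
    - [0,0,0,0,0,-0.001,255]

```text
time_s: 9.4
tool_pos: [0.5326, 0.0309, 0.2113]
tcp_rot: [-0.0, 1.0, 0.001, 0.001]
contact_force: [-2.4, 5.2, 10.8]
opening: 0.0188
```

>>> play_rows:
  targets:
    - [0,0,0,0,0,-0.001,255]

```text
time_s: 9.5
tool_pos: [0.5327, 0.0309, 0.2104]
tcp_rot: [-0.0, 1.0, 0.001, 0.001]
contact_force: [-2.2, 4.9, 10.0]
opening: 0.0187
```

>>> play_rows:
  targets:
    - [0,0,0,0,0,-0.001,255]

```text
time_s: 9.6
tool_pos: [0.5327, 0.0309, 0.2094]
tcp_rot: [-0.0, 1.0, 0.001, 0.001]
contact_force: [-2.2, 5.5, 9.0]
opening: 0.0188
```

>>> play_rows:
  targets:
    - [0,0,0,0,0,0.005,255]
    - [0,0,0,0,0,0.015,255]
    - [0,0,0,0.003,-0.02,0,255]
    - [0,0,0,0.003,-0.03,0,255]
    - [0,0,0,0.003,-0.0295,0,255]
    - [0,0,0,0,0,0,255]
    - [0,0,0,0,0,0,255]

```text
time_s: 10.3
tool_pos: [0.5414, -0.05, 0.2284]
tcp_rot: [0.001, 1.0, 0.0, 0.0]
contact_force: [-0.5, 0.3, -1.5]
opening: 0.0186
```

```bash
python3 - <<'E'
from h import *
a=camera("scene")
cv2.imwrite("pics/g3.png",cv2.resize(a[150:270,215:375],(800,600),interpolation=cv2.INTER_CUBIC))
o=observe();print(o["tool_pos"].round(4),o["contact_force"].round(1),proj("scene",o["tool_pos"]-[0,0,.089]))
E
```

```text
[ 0.5413 -0.0493  0.2283] [-0.4 -0.2 -2.1] [262.1539684  199.46461035]
```

View pics/g3.png

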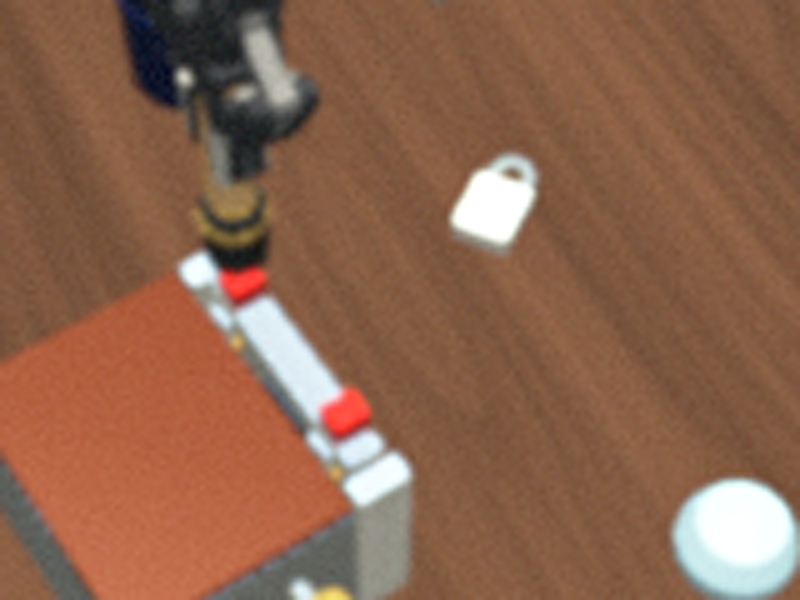

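>>> play_rows:
  targets:
    - [0,0,0,0,0,-0.005,255]
    - [0,0,0,0,0,-0.003,255]
    - [0,0,0,0,0,-0.001,255]

```text
time_s: 10.65
tool_pos: [0.541, -0.0487, 0.2182]
tcp_rot: [-0.0, 1.0, 0.0, -0.0]
contact_force: [-0.4, 0.3, -1.2]
opening: 0.0185
```

>>> play_rows:
  targets:
    - [0,0,0,0,0,-0.001,255]

```text
time_s: 10.75
tool_pos: [0.5412, -0.049, 0.2176]
tcp_rot: [-0.0, 1.0, 0.0, -0.0]
contact_force: [-0.1, -0.2, -1.2]
opening: 0.0186
```

>>> play_rows:
  targets:
    - [0,0,0,0,0,-0.001,255]

```text
time_s: 10.85
tool_pos: [0.5413, -0.0492, 0.2168]
tcp_rot: [-0.0, 1.0, 0.0, 0.0]
contact_force: [0.2, 1.2, -1.5]
opening: 0.0183
```

>>> play_rows:
  targets:
    - [0,0,0,0,0,-0.001,255]

```text
time_s: 10.95
tool_pos: [0.5413, -0.0494, 0.2158]
tcp_rot: [-0.0, 1.0, 0.0, 0.0]
contact_force: [-0.3, -0.5, -1.0]
opening: 0.0185
```

>>> play_rows:
  targets:
    - [0,0,0,0,0,-0.001,255]

```text
time_s: 11.05
tool_pos: [0.5413, -0.0495, 0.2148]
tcp_rot: [0.0, 1.0, 0.0, 0.0]
contact_force: [-0.6, 0.3, -1.2]
opening: 0.0188
```

>>> play_rows:
  targets:
    - [0,0,0,0,0,-0.001,255]

```text
time_s: 11.15
tool_pos: [0.5413, -0.0495, 0.2138]
tcp_rot: [0.0, 1.0, 0.0, 0.0]
contact_force: [-0.0, -0.6, -2.5]
opening: 0.019
```

>>> play_rows:
  targets:
    - [0,0,0,0,0,-0.001,255]

```text
time_s: 11.25
tool_pos: [0.5413, -0.0495, 0.2128]
tcp_rot: [0.0, 1.0, 0.0, 0.0]
contact_force: [-0.6, -0.0, -1.5]
opening: 0.0185
```

>>> play_rows:
  targets:
    - [0,0,0,0,0,-0.001,255]

```text
time_s: 11.35
tool_pos: [0.5413, -0.0495, 0.2119]
tcp_rot: [0.0, 1.0, -0.0, 0.0]
contact_force: [-0.2, -0.1, 3.2]
opening: 0.0184
```

>>> play_rows:
  targets:
    - [0,0,0,0,0,-0.001,255]

```text
time_s: 11.45
tool_pos: [0.5415, -0.0497, 0.2114]
tcp_rot: [0.0, 1.0, -0.0, 0.0]
contact_force: [-1.4, -0.0, 5.0]
opening: 0.0185
```

>>> play_rows:
  targets:
    - [0,0,0,0,0,-0.001,255]

```text
time_s: 11.55
tool_pos: [0.5416, -0.0499, 0.2106]
tcp_rot: [0.0, 1.0, -0.001, 0.001]
contact_force: [-0.1, -1.8, 5.7]
opening: 0.0187
```

>>> play_rows:
  targets:
    - [0,0,0,0,0,-0.001,255]

```text
time_s: 11.65
tool_pos: [0.5417, -0.0502, 0.2098]
tcp_rot: [0.0, 1.0, -0.001, 0.001]
contact_force: [-0.9, -3.5, 6.0]
opening: 0.0185
```

>>> play_rows:
  targets:
    - [0,0,0,0,0,-0.001,255]

```text
time_s: 11.75
tool_pos: [0.5418, -0.0504, 0.209]
tcp_rot: [0.0, 1.0, -0.001, 0.001]
contact_force: [-1.8, -5.1, 7.5]
opening: 0.0185
```

>>> play_rows:
  targets:
    - [0,0,0,0,0,-0.001,255]

```text
time_s: 11.85
tool_pos: [0.5419, -0.0507, 0.2083]
tcp_rot: [0.0, 1.0, -0.001, 0.001]
contact_force: [-0.6, -4.6, 7.8]
opening: 0.0187
```

>>> play_rows:
  targets:
    - [0,0,0,0,0,-0.001,255]

```text
time_s: 11.95
tool_pos: [0.542, -0.0507, 0.2074]
tcp_rot: [0.0, 1.0, -0.002, 0.001]
contact_force: [-0.6, -5.0, 8.0]
opening: 0.0187
```

>>> play_rows:
  targets:
    - [0,0,0,0,0,-0.001,255]

```text
time_s: 12.05
tool_pos: [0.5421, -0.0508, 0.2065]
tcp_rot: [0.0, 1.0, -0.002, 0.001]
contact_force: [-1.3, -5.4, 8.2]
opening: 0.0186
```

>>> play_rows:
  targets:
    - [0,0,0,0,0,-0.0005,255]

```text
time_s: 12.15
tool_pos: [0.5421, -0.0508, 0.206]
tcp_rot: [0.0, 1.0, -0.002, 0.001]
contact_force: [-0.6, -5.6, 9.0]
opening: 0.0186
```

>>> play_rows:
  targets:
    - [0,0,0,0,0,0.005,255]
    - [0,0,0,0,0,0.0105,255]
    - [0,0,0,-0.003,0.02,0,255]
    - [0,0,0,-0.003,0.03,0,255]
    - [0,0,0,-0.003,0.0295,0,255]
    - [0,0,0,0,0,0,255]
    - [0,0,0,0,0,0,255]
    - [0,0,0,0,0,0,255]

```text
time_s: 12.95
tool_pos: [0.5324, 0.0295, 0.22]
tcp_rot: [0.0, 1.0, -0.0, 0.0]
contact_force: [-0.1, -0.2, -2.0]
opening: 0.0188
```

```bash
python3 - <<'E'
from h import *
a=camera("scene");cv2.imwrite("pics/g4.png",cv2.resize(a[150:270,215:375],(800,600),interpolation=cv2.INTER_CUBIC))
cv2.imwrite("pics/s4.png",a)
o=observe();print(o["tool_pos"].round(4),o["contact_force"].round(1),proj("scene",o["tool_pos"]-[0,0,.089]))
E
```

```text
[0.5324 0.0294 0.2199] [-0.1  0.2 -1.6] [282.44643176 228.06197153]
```

View pics/g4.png

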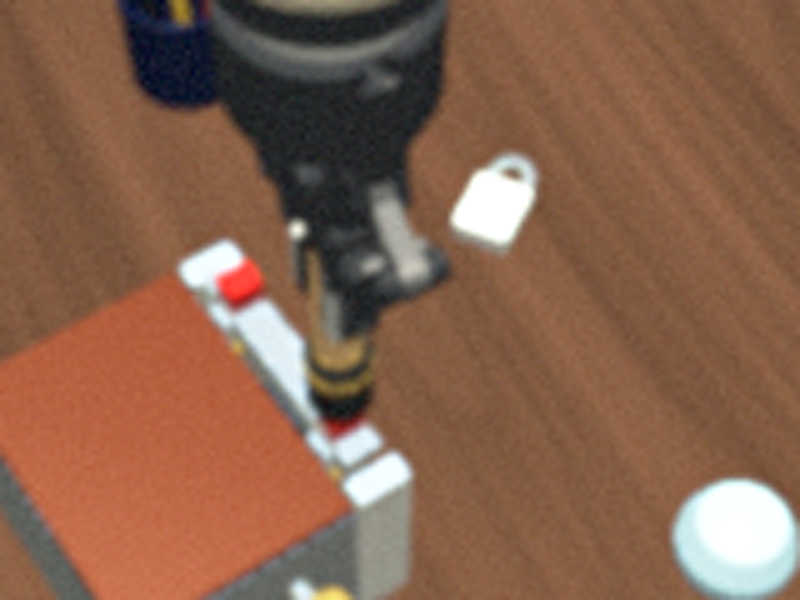

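The mallet face sits over the left pad (picture (342,415)), everything else undisturbed.

>>> play_rows:
  targets:
    - [0,0,0,0,0,-0.005,255]
    - [0,0,0,0,0,-0.002,255]
    - [0,0,0,0,0,-0.001,255]
    - [0,0,0,0,0,-0.001,255]

```text
time_s: 13.4
tool_pos: [0.5322, 0.0299, 0.2106]
tcp_rot: [0.0, 1.0, 0.0, -0.0]
contact_force: [1.0, -0.1, -1.6]
opening: 0.0184
```

>>> play_rows:
  targets:
    - [0,0,0,0,0,-0.001,255]

```text
time_s: 13.5
tool_pos: [0.5323, 0.03, 0.2098]
tcp_rot: [0.0, 1.0, 0.0, 0.0]
contact_force: [-0.1, -1.0, -1.4]
opening: 0.0184
```

>>> play_rows:
  targets:
    - [0,0,0,0,0,-0.001,255]

```text
time_s: 13.6
tool_pos: [0.5323, 0.03, 0.2088]
tcp_rot: [0.0, 1.0, 0.0, 0.0]
contact_force: [-0.3, -0.3, -0.3]
opening: 0.0186
```

>>> play_rows:
  targets:
    - [0,0,0,0,0,-0.001,255]

```text
time_s: 13.7
tool_pos: [0.5325, 0.0302, 0.2083]
tcp_rot: [-0.0, 1.0, 0.0, 0.0]
contact_force: [-1.1, 1.6, 5.1]
opening: 0.0185
```

>>> play_rows:
  targets:
    - [0,0,0,0,0,-0.001,255]

```text
time_s: 13.8
tool_pos: [0.5325, 0.0304, 0.2076]
tcp_rot: [-0.0, 1.0, 0.0, 0.001]
contact_force: [-1.0, 2.3, 8.1]
opening: 0.0187
```

>>> play_rows:
  targets:
    - [0,0,0,0,0,-0.001,255]

```text
time_s: 13.9
tool_pos: [0.5326, 0.0306, 0.2068]
tcp_rot: [-0.0, 1.0, 0.001, 0.001]
contact_force: [-0.4, 3.9, 7.4]
opening: 0.0187
```

>>> play_rows:
  targets:
    - [0,0,0,0,0,-0.001,255]

```text
time_s: 14.0
tool_pos: [0.5326, 0.0307, 0.2059]
tcp_rot: [-0.0, 1.0, 0.001, 0.001]
contact_force: [-1.7, 3.7, 8.1]
opening: 0.018
```

>>> play_rows:
  targets:
    - [0,0,0,0,0,-0.001,255]

```text
time_s: 14.1
tool_pos: [0.5327, 0.0309, 0.2051]
tcp_rot: [-0.0, 1.0, 0.001, 0.001]
contact_force: [-0.6, 4.7, 7.4]
opening: 0.0188
```

>>> play_rows:
  targets:
    - [0,0,0,0,0,-0.001,255]

```text
time_s: 14.2
tool_pos: [0.5327, 0.0309, 0.2042]
tcp_rot: [-0.0, 1.0, 0.001, 0.001]
contact_force: [-1.6, 3.9, 8.7]
opening: 0.0189
```

>>> play_rows:
  targets:
    - [0,0,0,0,0,0.005,255]
    - [0,0,0,0,0,0.01,255]
    - [0,0,0,0.003,-0.02,0,255]
    - [0,0,0,0.003,-0.03,0,255]
    - [0,0,0,0.003,-0.0295,0,255]
    - [0,0,0,0,0,0,255]
    - [0,0,0,0,0,0,255]
    - [0,0,0,0,0,0,255]

```text
time_s: 15.0
tool_pos: [0.5412, -0.0489, 0.2181]
tcp_rot: [-0.0, 1.0, 0.0, -0.0]
contact_force: [0.6, -0.1, -1.2]
opening: 0.0182
```

>>> play_rows:
  targets:
    - [0,0,0,0,0,-0.005,255]
    - [0,0,0,0,0,-0.003,255]
    - [0,0,0,0,0,-0.001,255]
    - [0,0,0,0,0,-0.001,255]

```text
time_s: 15.4
tool_pos: [0.5412, -0.0491, 0.2075]
tcp_rot: [-0.0, 1.0, 0.0, -0.0]
contact_force: [-0.9, 0.8, -1.9]
opening: 0.0184
```

>>> play_rows:
  targets:
    - [0,0,0,0,0,-0.001,255]
    - [0,0,0,0,0,-0.001,255]

```text
time_s: 15.6
tool_pos: [0.5413, -0.0494, 0.2059]
tcp_rot: [-0.0, 1.0, 0.0, 0.0]
contact_force: [-0.4, 1.0, 1.7]
opening: 0.0185
```

>>> play_rows:
  targets:
    - [0,0,0,0,0,-0.001,255]

```text
time_s: 15.7
tool_pos: [0.5415, -0.0496, 0.2054]
tcp_rot: [0.0, 1.0, -0.0, 0.0]
contact_force: [-1.7, -0.9, 4.4]
opening: 0.0185
```

>>> play_rows:
  targets:
    - [0,0,0,0,0,-0.001,255]

```text
time_s: 15.8
tool_pos: [0.5416, -0.0498, 0.2047]
tcp_rot: [0.0, 1.0, -0.001, 0.001]
contact_force: [-1.5, -2.2, 5.6]
opening: 0.0186
```

>>> play_rows:
  targets:
    - [0,0,0,0,0,-0.001,255]

```text
time_s: 15.9
tool_pos: [0.5417, -0.0501, 0.2038]
tcp_rot: [0.0, 1.0, -0.001, 0.001]
contact_force: [-1.8, -2.8, 6.6]
opening: 0.0187
```

>>> play_rows:
  targets:
    - [0,0,0,0,0,-0.001,255]

```text
time_s: 16.0
tool_pos: [0.5418, -0.0504, 0.203]
tcp_rot: [0.0, 1.0, -0.001, 0.001]
contact_force: [-1.5, -4.0, 8.2]
opening: 0.0187
```

>>> play_rows:
  targets:
    - [0,0,0,0,0,-0.001,255]

```text
time_s: 16.1
tool_pos: [0.5419, -0.0507, 0.2022]
tcp_rot: [0.0, 1.0, -0.001, 0.001]
contact_force: [-2.0, -5.5, 8.2]
opening: 0.0184
```

>>> play_rows:
  targets:
    - [0,0,0,0,0,-0.001,255]

```text
time_s: 16.2
tool_pos: [0.5421, -0.0508, 0.2015]
tcp_rot: [0.0, 1.0, -0.002, 0.001]
contact_force: [-1.4, -5.0, 12.7]
opening: 0.0184
```

>>> play_rows:
  targets:
    - [0,0,0,0,0,0.005,255]
    - [0,0,0,0,0,0.011,255]
    - [0,0,0,-0.003,0.02,0,255]
    - [0,0,0,-0.003,0.03,0,255]
    - [0,0,0,-0.003,0.0295,0,255]
    - [0,0,0,0,0,0,255]
    - [0,0,0,0,0,0,255]
    - [0,0,0,0,0,0,255]

```text
time_s: 17.0
tool_pos: [0.5324, 0.0295, 0.216]
tcp_rot: [0.0, 1.0, -0.0, 0.0]
contact_force: [-1.2, -0.3, -0.8]
opening: 0.0185
```

>>> play_rows:
  targets:
    - [0,0,0,0,0,-0.005,255]
    - [0,0,0,0,0,-0.003,255]
    - [0,0,0,0,0,-0.001,255]
    - [0,0,0,0,0,-0.001,255]

```text
time_s: 17.4
tool_pos: [0.5322, 0.0298, 0.2055]
tcp_rot: [0.0, 1.0, 0.0, -0.0]
contact_force: [-0.9, -0.1, -1.5]
opening: 0.0185
```

>>> play_rows:
  targets:
    - [0,0,0,0,0,-0.001,255]
    - [0,0,0,0,0,-0.001,255]

```text
time_s: 17.6
tool_pos: [0.5323, 0.03, 0.2038]
tcp_rot: [0.0, 1.0, 0.0, 0.0]
contact_force: [0.4, 0.3, -1.0]
opening: 0.0189
```

>>> play_rows:
  targets:
    - [0,0,0,0,0,-0.001,255]

```text
time_s: 17.7
tool_pos: [0.5325, 0.0301, 0.2033]
tcp_rot: [-0.0, 1.0, 0.0, 0.0]
contact_force: [-1.4, 1.5, 5.8]
opening: 0.0186
```

>>> play_rows:
  targets:
    - [0,0,0,0,0,-0.001,255]

```text
time_s: 17.8
tool_pos: [0.5326, 0.0303, 0.2027]
tcp_rot: [-0.0, 1.0, 0.0, 0.001]
contact_force: [-0.9, 2.7, 7.4]
opening: 0.0185
```

>>> play_rows:
  targets:
    - [0,0,0,0,0,-0.001,255]

```text
time_s: 17.9
tool_pos: [0.5326, 0.0306, 0.202]
tcp_rot: [-0.0, 1.0, 0.001, 0.001]
contact_force: [-1.7, 3.7, 7.7]
opening: 0.0185
```

>>> play_rows:
  targets:
    - [0,0,0,0,0,-0.0005,255]

```text
time_s: 18.0
tool_pos: [0.5326, 0.0307, 0.2016]
tcp_rot: [-0.0, 1.0, 0.001, 0.001]
contact_force: [-2.3, 4.3, 9.5]
opening: 0.0184
```

>>> play_rows:
  targets:
    - [0,0,0,0,0,-0.001,255]

```text
time_s: 18.1
tool_pos: [0.5329, 0.0308, 0.2013]
tcp_rot: [-0.0, 1.0, 0.001, 0.001]
contact_force: [-3.0, 5.3, 16.6]
opening: 0.0187
```

>>> play_rows:
  targets:
    - [0,0,0,0,0,0.005,255]
    - [0,0,0,0,0,0.0055,255]
    - [0,0,0,0,0,0,255]
    - [0,0,0,0,0,0,255]
    - [0,0,0,0,0,0,255]
    - [0,0,0,0,0,0,255]

```text
time_s: 18.7
tool_pos: [0.5321, 0.0301, 0.2095]
tcp_rot: [0.0, 1.0, 0.0, -0.0]
contact_force: [-0.6, -0.4, -1.1]
opening: 0.0188
```

>>> play_rows:
  targets:
    - [0,0,0,0,0,-0.004,255]
    - [0,0,0,0,0,-0.002,255]
    - [0,0,0,0,0,-0.001,255]
    - [0,0,0,0,0,-0.001,255]

```text
time_s: 19.1
tool_pos: [0.5322, 0.0301, 0.2016]
tcp_rot: [0.0, 1.0, 0.0, -0.0]
contact_force: [0.2, -0.4, -1.4]
opening: 0.0186
```

>>> play_rows:
  targets:
    - [0,0,0,0,0,-0.0005,255]

```text
time_s: 19.2
tool_pos: [0.5323, 0.0301, 0.2015]
tcp_rot: [-0.0, 1.0, 0.0, 0.0]
contact_force: [-0.1, 1.2, 2.6]
opening: 0.0188
```

>>> play_rows:
  targets:
    - [0,0,0,0,0,-0.0005,255]

```text
time_s: 19.3
tool_pos: [0.5325, 0.0301, 0.2014]
tcp_rot: [-0.0, 1.0, 0.0, 0.0]
contact_force: [-1.4, 0.5, 6.0]
opening: 0.0186
```

>>> play_rows:
  targets:
    - [0,0,0,0,0,-0.0005,255]

```text
time_s: 19.4
tool_pos: [0.5326, 0.0301, 0.2014]
tcp_rot: [-0.0, 1.0, 0.0, 0.001]
contact_force: [-1.6, 1.0, 8.8]
opening: 0.0187
```

>>> play_rows:
  targets:
    - [0,0,0,0,0,-0.0004,255]

```text
time_s: 19.5
tool_pos: [0.5327, 0.0302, 0.2013]
tcp_rot: [-0.0, 1.0, 0.0, 0.001]
contact_force: [-2.8, 1.0, 10.7]
opening: 0.019
```

>>> play_rows:
  targets:
    - [0,0,0,0,0,-0.0005,255]

```text
time_s: 19.6
tool_pos: [0.5329, 0.0302, 0.2013]
tcp_rot: [-0.0, 1.0, 0.0, 0.001]
contact_force: [-3.5, 2.4, 13.8]
opening: 0.0186
```

>>> play_rows:
  targets:
    - [0,0,0,0,0,0,255]

```text
time_s: 19.7
tool_pos: [0.5328, 0.0302, 0.2013]
tcp_rot: [-0.0, 1.0, 0.0, 0.001]
contact_force: [-3.5, 1.5, 11.5]
opening: 0.0183
```

>>> play_rows:
  targets:
    - [0,0,0,0,0,-0.0005,255]

```text
time_s: 19.8
tool_pos: [0.533, 0.0302, 0.2012]
tcp_rot: [-0.0, 1.0, -0.0, 0.001]
contact_force: [-3.1, 2.8, 16.6]
opening: 0.0186
```

>>> play_rows:
  targets:
    - [0,0,0,0,0,0,255]

```text
time_s: 19.9
tool_pos: [0.5329, 0.0302, 0.2012]
tcp_rot: [-0.0, 1.0, -0.0, 0.001]
contact_force: [-3.8, 2.2, 14.6]
opening: 0.0183
```

>>> play_rows:
  targets:
    - [0,0,0,0,0,0.005,255]
    - [0,0,0,0,0,0.0109,255]
    - [0,0,0,0.003,-0.02,0,255]
    - [0,0,0,0.003,-0.03,0,255]
    - [0,0,0,0.003,-0.0295,0,255]
    - [0,0,0,0,0,0,255]
    - [0,0,0,0,0,0,255]
    - [0,0,0,0,0,0,255]

```text
time_s: 20.7
tool_pos: [0.5412, -0.0488, 0.215]
tcp_rot: [-0.0, 1.0, 0.0, -0.0]
contact_force: [-0.4, 0.0, -1.8]
opening: 0.0186
```

>>> play_rows:
  targets:
    - [0,0,0,0,0,-0.005,255]
    - [0,0,0,0,0,-0.004,255]
    - [0,0,0,0,0,-0.001,255]
    - [0,0,0,0,0,-0.001,255]
    - [0,0,0,0,0,-0.001,255]

```text
time_s: 21.2
tool_pos: [0.5413, -0.0493, 0.2028]
tcp_rot: [-0.0, 1.0, 0.0, 0.0]
contact_force: [-0.3, 1.0, -1.2]
opening: 0.0183
```

>>> play_rows:
  targets:
    - [0,0,0,0,0,-0.001,255]

```text
time_s: 21.3
tool_pos: [0.5413, -0.0494, 0.2019]
tcp_rot: [-0.0, 1.0, 0.0, 0.0]
contact_force: [0.6, 0.4, -1.5]
opening: 0.0182
```

>>> play_rows:
  targets:
    - [0,0,0,0,0,-0.0005,255]

```text
time_s: 21.4
tool_pos: [0.5414, -0.0495, 0.2014]
tcp_rot: [0.0, 1.0, 0.0, 0.0]
contact_force: [0.2, 0.2, 2.0]
opening: 0.0183
```

>>> play_rows:
  targets:
    - [0,0,0,0,0,-0.0005,255]

```text
time_s: 21.5
tool_pos: [0.5415, -0.0495, 0.2014]
tcp_rot: [0.0, 1.0, -0.0, 0.0]
contact_force: [-1.2, 0.9, 4.8]
opening: 0.0184
```

Right end is also home (contact at the same height as the left, 0.2015). Now the firm press.

>>> play_rows:
  targets:
    - [0,0,0,0,0,-0.0005,255]
    - [0,0,0,0,0,-0.0005,255]

```text
time_s: 21.7
tool_pos: [0.5418, -0.0496, 0.2012]
tcp_rot: [-0.0, 1.0, -0.0, 0.001]
contact_force: [-2.7, 0.8, 10.6]
opening: 0.0186
```

>>> play_rows:
  targets:
    - [0,0,0,0,0,-0.0005,255]

```text
time_s: 21.8
tool_pos: [0.5419, -0.0496, 0.2011]
tcp_rot: [-0.0, 1.0, -0.0, 0.001]
contact_force: [-2.8, 0.7, 12.3]
opening: 0.0189
```

>>> play_rows:
  targets:
    - [0,0,0,0,0,-0.0005,255]

```text
time_s: 21.9
tool_pos: [0.542, -0.0497, 0.2011]
tcp_rot: [-0.0, 1.0, -0.0, 0.001]
contact_force: [-2.8, 1.3, 14.7]
opening: 0.0184
```

>>> play_rows:
  targets:
    - [0,0,0,0,0,0,255]

```text
time_s: 22.0
tool_pos: [0.5419, -0.0497, 0.201]
tcp_rot: [-0.0, 1.0, -0.0, 0.001]
contact_force: [-3.9, 0.1, 13.6]
opening: 0.0188
```

>>> play_rows:
  targets:
    - [0,0,0,0,0,-0.0003,255]
    - [0,0,0,0,0,0.0063,255]
    - [0,0,0,0,0,0.02,255]
    - [0,0,0,0,0,0.03,255]
    - [0,0,0,-0.004,0.018,0,255]
    - [0,0,0,-0.008,0.034,0,255]
    - [0,0,0,-0.008,0.034,0,255]
    - [0,0,0,-0.008,0.034,0,255]

```text
time_s: 22.8
tool_pos: [0.5128, 0.0716, 0.2547]
tcp_rot: [0.0, 1.0, 0.0, -0.0]
contact_force: [0.3, 0.2, -1.2]
opening: 0.0185
```

>>> play_rows:
  targets:
    - [0,0,0,-0.008,0.036,0,255]
    - [0,0,0,-0.008,0.036,0,255]
    - [0,0,0,-0.008,0.036,0,255]
    - [0,0,0,-0.008,0.036,0,255]
    - [0,0,0,-0.008,0.03,0,255]
    - [0,0,0,-0.004,0.018,0,255]
    - [0,0,0,-0.0015,0.0075,0,255]
    - [0,0,0,0,0,0,255]

```text
time_s: 23.6
tool_pos: [0.4676, 0.2705, 0.2546]
tcp_rot: [-0.001, 1.0, -0.0, -0.0]
contact_force: [0.0, -0.1, -1.3]
opening: 0.0188
```

>>> play_rows:
  targets:
    - [0,0,0,0,0,-0.04,255]
    - [0,0,0,0,0,-0.04,255]
    - [0,0,0,0,0,-0.03,255]
    - [0,0,0,0,0,-0.01,255]
    - [0,0,0,0,0,0,255]
    - [0,0,0,0,0,0,255]
    - [0,0,0,0,0,0,255]
    - [0,0,0,0,0,0,255]

```text
time_s: 24.4
tool_pos: [0.4687, 0.2703, 0.1365]
tcp_rot: [0.0, 1.0, 0.0, 0.001]
contact_force: [0.1, -0.8, -0.8]
opening: 0.0185
```

```bash
python3 - <<'E'
from h import *
a=camera("scene");b=camera("top")
def crop(im,x,y,w=100,h=75): return cv2.resize(im[y:y+h,x:x+w],(400,300),interpolation=cv2.INTER_CUBIC)
cv2.imwrite("pics/g5.png",np.hstack([crop(a,325,290),crop(b,120,190)]))
o=observe();print(o["tool_pos"].round(4),o["contact_force"].round(1))
E
```

```text
[0.4683 0.2702 0.1358] [-0.6 -0.  -1.9]
```

View pics/g5.png

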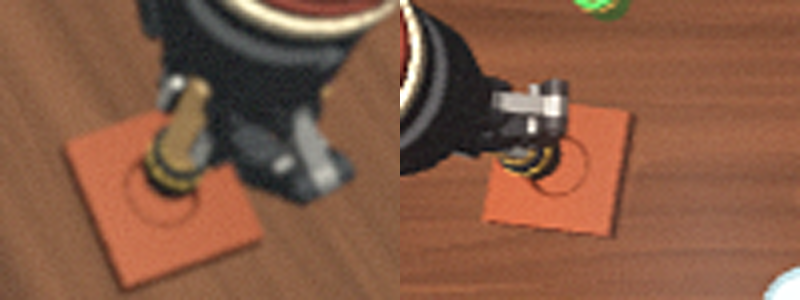

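```bash
python3 - <<'E'
from h import *
print(at_z("scene",(365.1,337.1),.018),at_z("top",(159.1,231.1),.018),observe()["tool_pos"])
E
```

```text
[0.46903123 0.27134602 0.018     ] [0.46594002 0.26838755 0.018     ] [0.46834189 0.27022831 0.13584104]
```

>>> play_rows:
  targets:
    - [0,0,0,0,0,-0.01,255]
    - [0,0,0,0,0,-0.005,255]
    - [0,0,0,0,0,0,255]
    - [0,0,0,0,0,0,255]

```text
time_s: 24.9
tool_pos: [0.4675, 0.27, 0.1194]
tcp_rot: [0.0, 1.0, -0.0, -0.0]
contact_force: [0.3, 0.5, -1.5]
opening: 0.0186
```

>>> play_rows:
  targets:
    - [0,0,0,0,0,-0.006,255]
    - [0,0,0,0,0,-0.004,255]
    - [0,0,0,0,0,-0.004,255]
    - [0,0,0,0,0,0,255]

```text
time_s: 25.3
tool_pos: [0.4673, 0.2699, 0.105]
tcp_rot: [0.0, 1.0, -0.0, -0.001]
contact_force: [0.1, 0.2, -1.6]
opening: 0.0189
```

>>> play_rows:
  targets:
    - [0,0,0,0,0,-0.003,255]
    - [0,0,0,0,0,-0.003,255]
    - [0,0,0,0,0,-0.002,255]
    - [0,0,0,0,0,0,255]

```text
time_s: 25.7
tool_pos: [0.4676, 0.27, 0.0974]
tcp_rot: [-0.0, 1.0, -0.0, -0.0]
contact_force: [-0.2, 0.6, -1.5]
opening: 0.0181
```

>>> play_rows:
  targets:
    - [0,0,0,0,0,-0.001,255]
    - [0,0,0,0,0,-0.001,255]
    - [0,0,0,0,0,-0.0005,255]

```text
time_s: 26.0
tool_pos: [0.4678, 0.2701, 0.0953]
tcp_rot: [0.0, 1.0, 0.0, -0.0]
contact_force: [0.4, -0.1, -2.0]
opening: 0.0188
```

Still hanging free; lower to contact with the floor (originally at 0.0951).

>>> play_rows:
  targets:
    - [0,0,0,0,0,-0.0005,255]
    - [0,0,0,0,0,0,255]

```text
time_s: 26.2
tool_pos: [0.4679, 0.2701, 0.0951]
tcp_rot: [0.0, 1.0, 0.0, 0.0]
contact_force: [-1.0, -0.0, 0.8]
opening: 0.0184
```

>>> play_rows:
  targets:
    - [0,0,0,0,0,-0.0003,255]
    - [0,0,0,0,0,0,255]

```text
time_s: 26.4
tool_pos: [0.468, 0.2701, 0.0951]
tcp_rot: [0.0, 1.0, 0.0, 0.0]
contact_force: [-1.7, -0.5, 5.5]
opening: 0.0183
```

>>> play_rows:
  targets:
    - [0,0,0,0,0,0,150]
    - [0,0,0,0,0,0,100]
    - [0,0,0,0,0,0,50]
    - [0,0,0,0,0,0,0]
    - [0,0,0,0,0,0,0]
    - [0,0,0,0,0,0,0]
    - [0,0,0,0,0,0,0]

```text
time_s: 27.1
tool_pos: [0.4678, 0.2701, 0.0945]
tcp_rot: [-0.0, 1.0, 0.0, 0.0]
contact_force: [-0.3, 0.4, 0.7]
opening: 0.0857
```

>>> play_rows:
  targets:
    - [0,0,0,0,0,0.01,0]
    - [0,0,0,0,0,0.02,0]
    - [0,0,0,0,0,0.04,0]
    - [0,0,0,0,0,0.04,0]
    - [0,0,0,0,0,0.04,0]
    - [0,0,0,0,0,0.03,0]
    - [0,0,0,0,0,0,0]

```text
time_s: 27.8
tool_pos: [0.4694, 0.2705, 0.2804]
tcp_rot: [0.0, 1.0, 0.001, 0.004]
contact_force: [1.2, -0.4, 0.1]
opening: 0.0857
```

>>> play_rows:
  targets:
    - [0,0,0,0.01,-0.05,0.03,0]
    - [0,0,0,0.01,-0.05,0,0]
    - [0,0,0,0.01,-0.05,0,0]
    - [0,0,0,0.01,-0.05,0,0]
    - [0,0,0,0.01,-0.05,0,0]
    - [0,0,0,0.01,-0.05,0,0]
    - [0,0,0,0,0,0,0]
    - [0,0,0,0,0,0,0]

```text
time_s: 28.6
tool_pos: [0.5251, -0.0183, 0.2996]
tcp_rot: [0.001, 1.0, 0.0, -0.0]
contact_force: [-0.4, -0.3, 0.2]
opening: 0.0854
```

```bash
python3 - <<'E'
from h import *
a=camera("scene");b=camera("top")
def crop(im,x,y,w=100,h=75): return cv2.resize(im[y:y+h,x:x+w],(400,300),interpolation=cv2.INTER_CUBIC)
cv2.imwrite("pics/e.png",np.vstack([np.hstack([cv2.resize(a,(400,300)),cv2.resize(b,(400,300))]),np.hstack([crop(a,325,290),crop(b,120,190)])]))
o=observe();print(o["tool_pos"].round(4),o["contact_force"].round(1),o["time_s"])
E
```

```text
[ 0.5251 -0.0166  0.3   ] [-0.6  0.1  0.5] 28.7
```

View pics/e.png

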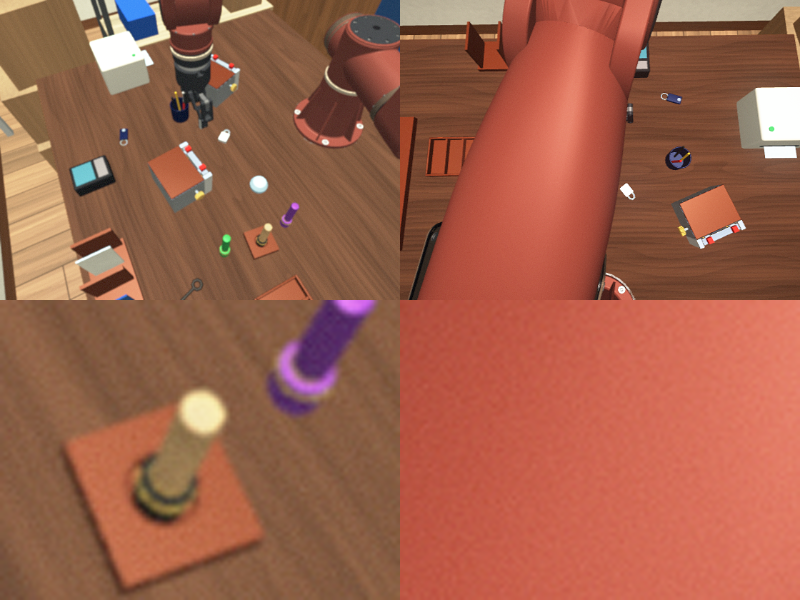

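The picture shows the mallet upright in its hole as at the start (crop (165,490) to (203,412)), both pads down, and the other objects in place.

```bash
python3 -c "
from plant import *
print(finish_job())"
```

```text
the job is handed in; nothing more can be done
None
```

The steel front is fully down and the mallet is back upright in its stand. The job was handed in at about 29 s, with no verdict reported.

- **Working the front down:** I took the wooden mallet from the cherry stand and pressed the pads of the left-hand safe in turn: left, right, left, right, left. The force then climbed steeply with the pads at the same height. The mallet face read about 112.5 mm on both, and the limit is 114.5 mm.
- **Firm presses:** After lifting off, I pressed left and then right, each at about 15 to 18 N. That includes roughly 1.6 N added to the reading for the mallet's own weight. The highest contact force I estimated at any point was about 19 N, during the last working press on the left pad.
- **Final checks:** The last pictures show the mallet upright in the hole, the gripper open and clear, and the padlock, fob, key and paperweight apparently where they were.
- **What I could not confirm:** The arm hid the stand from the top camera in the last look, so the mallet's final pose rests on the scene view and the recorded release position. Forces were read only at the end of each 0.1 s step, so brief peaks in between were not seen.

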